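# Tighten the slotted screw of a clamping jig

## Task

Close the jaw of the clamping jig fully onto the printed bracket: take the flat driver from its stand, seat its blade in the jig's big slotted screw and, keeping it in the slot, turn the screw clockwise until it comes to its stop. Then put the driver back in its well of the stand, upright and fully down, and let go. Leave the ball-handled nut driver, the spool, the servo and the parts bin where they are.

Things in the scene. Friction and masses are not known exactly. Their poses are not given: they have to be found in the camera images.
- driver: The flat driver, 158 mm long, 160 g, standing handle-up in one well of the stand. Origin: the centre of the blade's edge, its lowest point. Own z points up the handle; own x lies along the blade's width. Blade 26 mm wide, 3.4 mm thick, 16 mm high, edge rounded; above it a 13 mm shaft, then a round flange 48 mm wide and 6 mm thick with its underside 70 mm above the blade's edge.
- driver_grip (a point): Where to grip the flat driver: on its axis, 120 mm above the blade's edge and 38 mm below its flat top, in the middle of the black handle, a square bar 28 x 28 mm that begins 76 mm above the blade's edge. Same axes as driver: x and y are square to the handle's flat sides.
- screw_top (a point): The jig's slotted screw: upright, its round steel head 44 mm across stands 15 mm above the dark housing. This point is on its axis at the head's top face (71 mm above the bench), fixed to the jig: it does NOT turn with the screw. z up, x along the jig from screw to jaw. The screw keeps its height as it turns, needs about 0.15 N m, stays where left; clockwise from above closes the jaw.
- slot_floor (a point): Middle of the floor of the screw's slot, 8 mm below screw_top on the same axis, same axes (fixed to the jig). The straight slot is 6 mm wide, 8 mm deep and runs right across the head through its axis. Which way it points is not told and differs every time: look, or press lightly with the blade and turn until it drops in. It looks the same after half a turn.
- jaw (a joint): How far the jig's sliding steel jaw has closed, m: 6 mm for each radian of the screw, clockwise. Home on the bracket, at the screw's hard stop, at 0.0156; it starts between 0 and 0.006, so 1.6 to 2.6 rad are needed. The blade may be lifted out, turned back and seated again as often as needed.
- jaw_face (a point): Centre of the face of the jaw, a steel plate 12 x 100 x 34 mm across the jig, that presses on the grey printed bracket; x points to the bracket.
- well_a (a point): One well of the driver stand: centre of its mouth. The stand is grey, fixed, 85 mm high, with two square wells 100 mm apart, each 34 x 34 mm inside, 77 mm deep, sides along x and y. z up, y points along the row from well_b to this well. A driver in its well hangs by the flange on the rim, blade edge 70 mm below the mouth.
- well_b (a point): The stand's other well, likewise: centre of the mouth; y points from it towards well_a.
- nut_driver_ball (a point): Centre of the 44 mm ball on the other tool in the stand, a nut driver with a ball handle; it has a round socket that does not fit the slot. It stays where it is; its top is 137 mm above the bench, so carry things higher over it.
- spool: Grey and white filament spool lying flat, 150 mm across, 59 mm high; origin at the centre of its underside. Bystander.
- servo: Black servo motor, 80 x 30 x 60 mm, standing on the bench; origin at the centre of its underside. Bystander.
- parts_bin: Clear open parts bin 120 x 90 x 50 mm; origin at the centre of its underside. Bystander.
There are look-alikes about, which are no part of the job. Leave any green look-alike of the part that bears well_a alone.

How it is judged:
By the outcome, as a careful person would: the job done as asked, in the order asked, and still so for the second after the job is handed in, with the robot touching nothing.
It also fails if it takes over 72 s, if anything falls off the work surface, if the arm or the gripper's body presses on something with over 40 N, if the wrist force passes 120 N, or if a joint passes its speed limit or range.

## Robot

A 7-joint arm with a two-finger parallel gripper is mounted at the origin on the work surface. World frame = base frame: x ahead of the robot, y to its left, z up, the work surface at z = 0. Lengths are in m, angles in rad, forces in N, time in s.
With the tool pointing down it reaches from about 0.35 to 0.9 m from the base axis. Payload 8.1 kg.
Tool frame: the origin (TCP) lies on the centre line of the jaws, within the pads' length; the fingertips stand 14 mm ahead of it and the grasp point (between the pads) lies 5 mm behind it (arm.tip_reach is the distance from the TCP to the fingertips, in m); z points along the fingers, y is the direction in which the jaws open and shut (so a half turn about z gives the same grasp; the last joint's range is limited). The gripper opens to 92 mm and grips with 3 to 60 N. Pads are 19 mm wide; open, the fingers measure 130 mm over their backs; the gripper's body (75 mm by 190 mm) begins 47 mm behind the grasp point.
Start: joints at [-1.385, 0.434, 0.025, 1.573, -0.012, 1.134, -0.075], TCP at [0.178, 0.599, 0.241] pointing down, gripper open.
Joint ranges: [-2.62, 2.62], [-0.44, 2.09], [-1.27, 1.32], [0.08, 2.57], [-1.32, 4.46], [0.12, 2], [-2.74, 2.74]. Speed limits (rad/s): [2.22, 2.22, 3.01, 3.01, 3.14, 3.14, 3.14].

## Interface

Orientations are given as a rotation vector (axis times angle).
In Python, from cell import sensors, vision, arm, nets gives the robot as it stands.
- The arm moves only by the shell command python3 -m handwheel 'ROWS' [FORCE]. ROWS is JSON, a list of rows, each an object of numbers: "tx", "ty", "tz": the shift along the tool's x, y, z in cm; "wx", "wy", "wz": the turn, a rotation vector about the tool's x, y, z in degrees; "claw": the opening, from 0 (shut) to 1 (fully open). A call has 1 to 12 rows; each row is the pose to reach, as a shift and turn from the pose commanded when the call began, along the tool's axes at that moment; what a row does not reach only later rows make up. A row lasts 1/12 s, in which the tool goes at most 41.7 mm and 7.16 degrees, less where a joint would pass 70% of its speed; a pose out of reach is approached as far as the arm can. A call with a gripper value outside its range is refused whole. The fingers move at their own pace and stop on an object; FORCE is the grip in N (left out, the last holds). Time passes only in rows, so rows that repeat a pose let the fingers close. It gives the time, the measured TCP pose, the force and the opening at its end, in the units of the state.
- sensors.observe(): the state, without advancing time (a new reading comes with each control period).
- vision.get_image(name): name is "side" or "top"; returns (picture, depth): 420x560x3 uint8, blue, green, red; 420x560 float32, m along the optical axis (not along the pixel's ray), 0 where there is no reading.
- vision.camera_model(name): a dict with "K" (3x3 intrinsics, pixels), "xyz" and "attitude" of the camera in the world. Camera axes: x right, y down, z forward; pixel columns grow to the right and rows downward; lengths in m; the calibration is good to about 2 mm. A picture is of the moment at which its call begins. camera_model takes no time and is no camera call.
- arm.sign_off(): hands the job in, once; it reports no verdict.
Trained networks look in the newest picture that a camera, given by its name, has taken for a name from the list of things; names that differ only in an ending like _2 or _b are one class to them, and where a whole thing is asked for, a point or a joint stands for the part that bears it (a point fixed in the world has none). Each returns a list of dicts, best first, with "score" (0 to 1); they miss things now and then, are a little off and sometimes report something else, mostly with a low value. They report only what shows in the picture. A call takes as long as a camera call. They do not tell look-alikes from the thing itself.
- nets.cut_out(label, camera): "region" (420x560 bool, what is visible of it) and "uv" ([column, row] in pixels, amid what is visible of it).
The state is a dict: "clock": time; "joints": joint angles; "dq": joint speeds; "joint_efforts": joint torques, N m; "position": TCP position; "ee_rot": TCP orientation; "force": force on the tool from outside, world axes, zero at the start; "ft_torque": the same for the moment, N m; "width": opening from 0.0 (shut) to 1.0 (fully open).
Only numpy, scipy, OpenCV 4.12 (cv2) and the standard library are available. Lean on these libraries where they do the work, as an engineer would, in place of code of your own. Each camera call takes 0.05 s, during which the arm holds its last target.

## Working session

There is one attempt and no reset: what is moved stays moved. The work goes in short steps, Python scripts to look and compute and a shell command to move; the robot and the scene stay as the last step left them, time stands still between calls to the robot, and variables do not carry over. Pictures are saved under pics/ and viewed, and the job is handed in when it is done.

```bash
ls; mkdir -p pics
python3 - <<'E'
from cell import sensors,vision
import cv2
for n in("side","top"):
    im,d=vision.get_image(n); cv2.imwrite(f"pics/{n}0.png",im); m=vision.camera_model(n); print(n,m)
print(sensors.observe())
E
```

```text
pics
side {'K': array([[493.53093355,   0.        , 279.77561321],
       [  0.        , 493.53093355, 209.99988214],
       [  0.        ,   0.        ,   1.        ]]), 'xyz': array([0.42842916, 0.97846878, 0.72137973]), 'attitude': array([-0.16772857,  2.64769204, -1.50984002])}
top {'K': array([[428.14014224,   0.        , 273.94740953],
       [  0.        , 428.14014224, 216.27017308],
       [  0.        ,   0.        ,   1.        ]]), 'xyz': array([ 0.50425883, -0.03838081,  1.14477681]), 'attitude': array([-2.20590645,  2.19177159, -0.07318084])}
{'clock': 0.1, 'joints': array([-1.38456503,  0.43511234,  0.02494944,  1.57399872, -0.01162859,
        1.13403722, -0.07508578]), 'dq': array([ 1.46733782e-03, -2.50856660e-03, -2.13515070e-04, -1.35026538e-03,
       -2.56169758e-03,  8.19416506e-05,  4.98454407e-04]), 'joint_efforts': array([ 3.37207588e-03, -6.69112158e+01,  9.88190733e-01, -3.15139318e+01,
       -6.04654569e-02,  3.74140637e-02,  8.43747011e-05]), 'position': array([0.1779195 , 0.59867132, 0.24005147]), 'ee_rot': array([-4.52173941e-01, -3.10876724e+00,  2.20903155e-03]), 'force': array([ 0.45725847, -0.31924643,  0.76841388]), 'ft_torque': array([0.00133943, 0.02646566, 0.06302161]), 'width': 1.000304292714136}
```

View pics/side0.png

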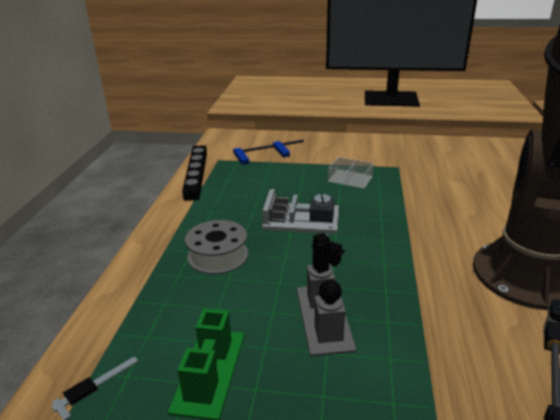

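View pics/top0.png

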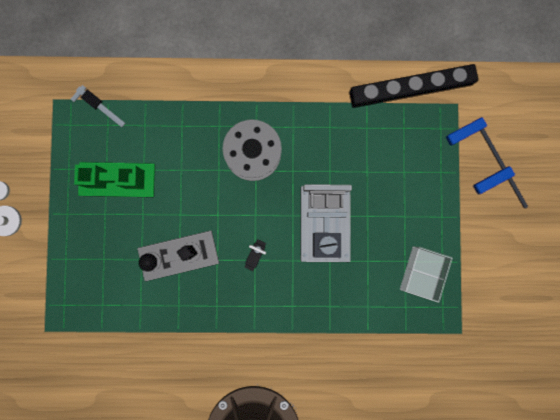

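The side view shows the grey stand at (325,305) with the ball tool (330,290) in front. The servo or flat driver is near (320,245), and the jig is at (302,212). In the top view the grey stand is at (178,256), the ball at (148,262), the driver handle at (187,253), the servo at (256,255) and the jig screw at (328,245). A green look-alike stand is at (115,180). I'll crop closer and run the nets.

```bash
cat > h.py <<'E'
import numpy as np,cv2
from scipy.spatial.transform import Rotation as R
from cell import sensors,vision,arm,nets
def cam(n):
    m=vision.camera_model(n); return m["K"],np.array(m["xyz"]),R.from_rotvec(m["attitude"]).as_matrix()
def px2w(n,uv,z=None,depth=None):
    K,t,Rm=cam(n); uv=np.atleast_2d(uv).astype(float)
    r=np.c_[(uv[:,0]-K[0,2])/K[0,0],(uv[:,1]-K[1,2])/K[1,1],np.ones(len(uv))]
    rw=r@Rm.T
    s=(z-t[2])/rw[:,2] if z is not None else depth
    return t+rw*np.asarray(s)[:,None]
def w2px(n,p):
    K,t,Rm=cam(n); c=(np.atleast_2d(p)-t)@Rm; q=c@K.T; return q[:,:2]/q[:,2:]
E
python3 - <<'E'
from h import *
im,d=vision.get_image("top");np.save("top0d.npy",d)
ims,ds=vision.get_image("side")
a=cv2.resize(im[220:290,130:270],None,fx=5,fy=5,interpolation=cv2.INTER_CUBIC)
b=cv2.resize(im[180:270,295:360],None,fx=6,fy=6,interpolation=cv2.INTER_CUBIC)
c=cv2.resize(ims[180:360,250:370],None,fx=4,fy=4,interpolation=cv2.INTER_CUBIC)[:600]
cv2.imwrite("pics/a.png",a);cv2.imwrite("pics/b.png",b);cv2.imwrite("pics/c.png",c[:600])
for lab in ("driver","screw_top","nut_driver_ball","well_a","servo"):
  for n,dd in(("top",d),("side",ds)):
    for r in nets.cut_out(lab,n)[:3]:
        m=r["region"]; P=None
        v,u=np.nonzero(m&(dd>0))
        if len(u):
            P=px2w(n,np.c_[u,v],depth=dd[v,u])
            print(lab,n,round(r["score"],2),np.round(r["uv"]),m.sum(),"med",np.median(P,0).round(3),"lo",np.percentile(P,2,axis=0).round(3),"hi",np.percentile(P,98,axis=0).round(3))
E
```

```text
driver top 0.74 [189. 253.] 330 med [0.474 0.147 0.151] lo [0.452 0.133 0.088] hi [0.493 0.167 0.177]
driver side 0.85 [320. 255.] 754 med [0.473 0.164 0.132] lo [0.455 0.147 0.091] hi [0.492 0.174 0.175]
screw_top top 0.74 [323. 221.] 3466 med [ 0.558 -0.18   0.018] lo [ 0.453 -0.249  0.009] hi [ 0.643 -0.122  0.061]
screw_top top 0.24 [188. 249.] 335 med [0.474 0.148 0.157] lo [0.452 0.134 0.088] hi [0.493 0.167 0.177]
screw_top side 0.69 [299. 215.] 2364 med [ 0.561 -0.152  0.024] lo [ 0.454 -0.245  0.003] hi [ 0.645 -0.12   0.062]
nut_driver_ball top 0.53 [149. 261.] 362 med [0.451 0.246 0.128] lo [0.429 0.23  0.003] hi [0.471 0.302 0.138]
nut_driver_ball top 0.39 [324. 219.] 3515 med [ 0.558 -0.18   0.018] lo [ 0.452 -0.248  0.009] hi [ 0.643 -0.122  0.061]
nut_driver_ball side 0.85 [326. 293.] 673 med [0.45  0.263 0.118] lo [0.429 0.178 0.055] hi [0.473 0.274 0.139]
nut_driver_ball side 0.43 [292. 208.] 250 med [ 0.566 -0.18   0.042] lo [ 0.53  -0.235  0.016] hi [ 0.577 -0.135  0.055]
well_a top 0.74 [116. 180.] 2562 med [0.658 0.365 0.025] lo [0.621 0.274 0.006] hi [0.706 0.45
[... 157 characters left out ...]
0.454  0.006] lo [ 0.358 -0.5   -0.   ] hi [ 0.479 -0.388  0.052]
well_a side 0.88 [208. 370.] 5181 med [0.652 0.405 0.043] lo [0.619 0.294 0.008] hi [0.703 0.469 0.089]
well_a side 0.69 [321. 325.] 2753 med [0.464 0.27  0.013] lo [0.405 0.127 0.004] hi [0.517 0.303 0.088]
well_a side 0.38 [350. 172.] 1034 med [ 0.42  -0.419  0.033] lo [ 0.356 -0.504  0.007] hi [ 0.485 -0.386  0.053]
servo top 0.73 [255. 252.] 372 med [ 0.466 -0.001  0.05 ] lo [ 0.43  -0.025  0.004] hi [0.501 0.02  0.063]
servo top 0.58 [179. 253.] 1812 med [0.466 0.202 0.01 ] lo [0.405 0.109 0.005] hi [0.516 0.292 0.088]
servo side 0.53 [334. 253.] 291 med [0.447 0.016 0.04 ] lo [ 0.429 -0.059  0.002] hi [0.46  0.026 0.056]
```

```bash
true
```

```text
(no output)
```

View pics/a.png

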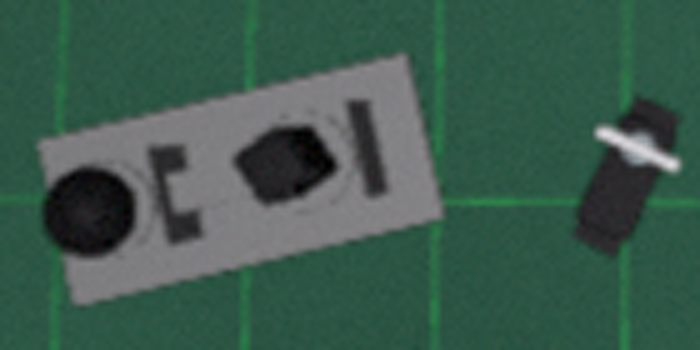

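View pics/b.png

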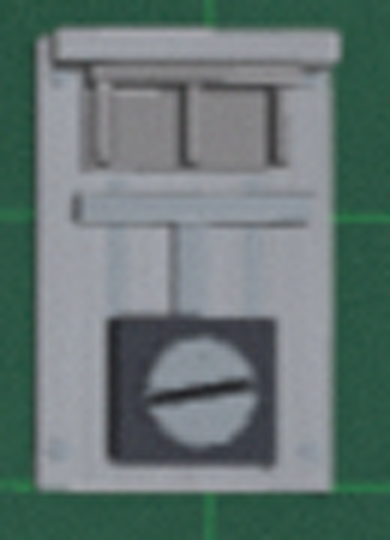

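View pics/c.png

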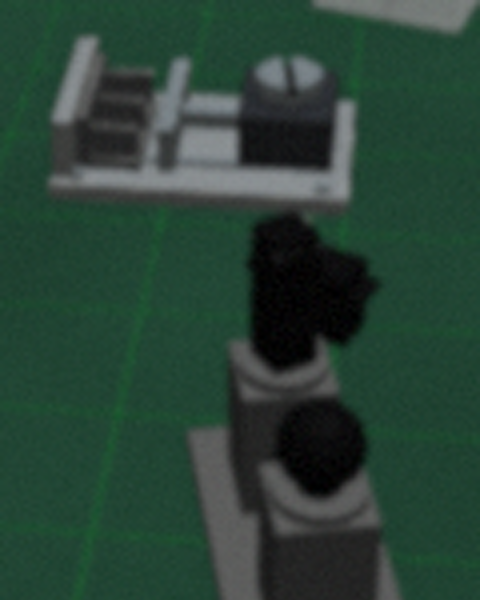

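Candidates for the wanted things:
- **Driver:** the black square handle in the grey stand, top (187,253), side (320,245). The other tools are the ball tool at (148,262) and the loose screwdriver-like tool at (95,100), so neither is it.
- **Stand:** the grey one at (178,256), not the green one at (115,180).
- **Screw:** top (328,245), with the slot tilted slightly from horizontal in the image.

Next I'll measure these precisely.

```bash
cat > meas.py <<'E'
from h import *
np.set_printoptions(suppress=True,precision=4)
def cloud(n,d):
    v,u=np.nonzero(d>0); return np.c_[u,v],px2w(n,np.c_[u,v],depth=d[v,u])
def sel(P,c,r,lo,hi): return (np.hypot(P[:,0]-c[0],P[:,1]-c[1])<r)&(P[:,2]>lo)&(P[:,2]<hi)
E
python3 - <<'E'
from meas import *
for n in("top","side"):
    im,d=vision.get_image(n); uv,P=cloud(n,d)
    m=sel(P,(.474,.147),.05,.163,.185); Q=P[m]; print(n,"drv top",m.sum(),Q.mean(0))
    r=cv2.minAreaRect((Q[:,:2]*1000).astype(np.float32)); print(r, cv2.boxPoints(r))
    m=sel(P,(.451,.246),.04,.10,.15); Q=P[m]; A=np.c_[2*Q,np.ones(len(Q))]; s=np.linalg.lstsq(A,(Q**2).sum(1),rcond=None)[0]; print("ball",s[:3],np.sqrt(s[3]+s[:3]@s[:3]))
    m=sel(P,(.49,-.18),.05,.066,.08); Q=P[m]; print("screw",m.sum(),Q.mean(0), cv2.minEnclosingCircle((Q[:,:2]*1000).astype(np.float32)))
    # stand base plate rect
    m=sel(P,(.465,.2),.13,.005,.02)&(P[:,1]<.31); Q=P[m]; 
    r=cv2.minAreaRect((Q[:,:2]*1000).astype(np.float32)); print("base",r)
    # jig base
    # slot: dark pixels in head
    cpx=w2px(n,[.488,-.185,.071])[0]
    print(cpx)
E
```

```text
top drv top 162 [0.4739 0.1536 0.1727]
((473.6007995605469, 154.49813842773438), (28.3039608001709, 27.7123966217041), 33.340579986572266) [[454.1624 158.2957]
 [469.3936 135.1443]
 [493.0392 150.7006]
 [477.808  173.852 ]]
ball [0.4497 0.2517 0.1175] 0.020826841814657143
screw 222 [ 0.4922 -0.1855  0.0713] ((492.5103759765625, -184.84454345703125), 22.81084442138672)
base ((466.58935546875, 191.31838989257812), (253.0114288330078, 237.53929138183594), 0.9313079118728638)
[327.5058 246.794 ]
side drv top 171 [0.4737 0.1591 0.1719]
((474.3423767089844, 155.8319549560547), (28.711566925048828, 29.925580978393555), 37.80805206298828) [[453.8279 158.8532]
 [472.1728 135.21  ]
 [494.8569 152.8107]
 [476.512  176.4539]]
ball [0.4501 0.2513 0.1176] 0.021120220535770003
screw 134 [ 0.4932 -0.1833  0.0716] ((493.06182861328125, -186.21383666992188), 23.463607788085938)
base ((465.01806640625, 191.38365173339844), (235.53213500976562, 252.5230255126953), 89.389404296875)
[323.5208 198.3976]
```

```bash
cat > slot.py <<'E'
from meas import *
def slot(n,c=(.4925,-.185),rad=.017):
    im,d=vision.get_image(n)
    g=cv2.cvtColor(im,cv2.COLOR_BGR2GRAY).astype(float)
    # warp head top plane to 0.25mm/px metric view: rows = -x , cols=-y (image-like)
    N=200; ii,jj=np.mgrid[0:N,0:N]; X=c[0]-(ii-N/2)*.00025; Y=c[1]-(jj-N/2)*.00025
    q=w2px(n,np.c_[X.ravel(),Y.ravel(),np.full(N*N,.071)]).astype(np.float32)
    w=cv2.remap(g.astype(np.float32),q[:,0].reshape(N,N),q[:,1].reshape(N,N),cv2.INTER_CUBIC)
    cv2.imwrite(f"pics/w_{n}.png",cv2.resize(np.clip(w,0,255),(400,400)))
    rr=np.hypot(X-c[0],Y-c[1]); m=rr<rad
    wt=np.clip(np.median(w[m])*.8-w,0,None)*m
    mx=(X*wt).sum()/wt.sum(); my=(Y*wt).sum()/wt.sum()
    C=np.cov(np.c_[X[m],Y[m]].T,aweights=wt[m]); e,V=np.linalg.eigh(C)
    a=np.degrees(np.arctan2(V[1,1],V[0,1]))%180
    h=((w>130)&(rr<.026)).astype(np.uint8)
    return mx,my,a
if __name__=="__main__":
    for n in("top","side"): print(n,slot(n))
    # jig yaw
    im,d=vision.get_image("top"); uv,P=cloud("top",d)
    m=(abs(P[:,0]-.55)<.12)&(abs(P[:,1]+.185)<.08)&(P[:,2]>.007)&(P[:,2]<.09)
    print(cv2.minAreaRect((P[m][:,:2]*1000).astype(np.float32)))
E
python3 slot.py
python3 - <<'E'
import cv2,numpy as np
cv2.imwrite("pics/w.png",np.hstack([cv2.imread(f"pics/w_{n}.png") for n in("top","side")]))
E
```

```text
top (np.float64(0.4927012219163622), np.float64(-0.18504479142778), np.float64(99.6915066354207))
side (np.float64(0.49179192444432934), np.float64(-0.1822874695708532), np.float64(98.50200212863119))
((552.1994018554688, -183.73770141601562), (146.0142364501953, 243.35789489746094), 86.09690856933594)[ WARN:0@0.884] global loadsave.cpp:1063 imwrite_ Unsupported depth image for selected encoder is fallbacked to CV_8U.
```

View pics/w.png

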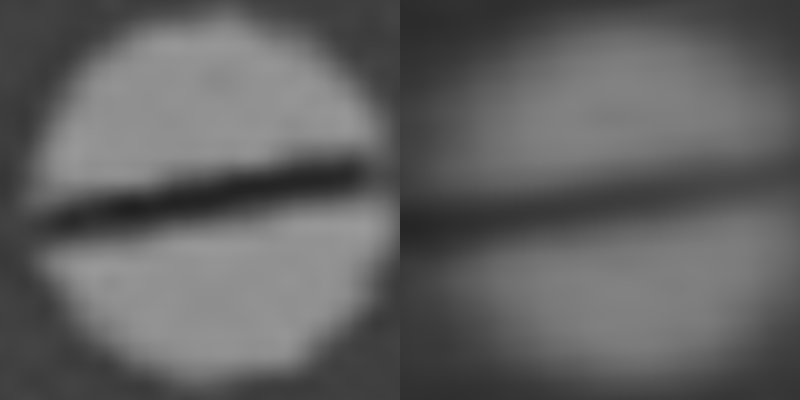

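```bash
cat > go.py <<'E'
from meas import *
import sys
# go.py x y z yaw(of tool y, deg) -> needed row from measured pose
s=sensors.observe(); Rm=R.from_rotvec(s["ee_rot"]); p=s["position"]
yaw=np.degrees(np.arctan2(Rm.as_matrix()[1,1],Rm.as_matrix()[0,1]))
print("t",s["clock"].__round__(2),"pos",p,"yaw",round(yaw,2),"toolz",Rm.as_matrix()[:,2],"F",s["force"].round(2),"T",s["ft_torque"].round(3),"w",round(s["width"],3),"j7",s["joints"][6].round(3))
if len(sys.argv)>4:
    x,y,z,a=map(float,sys.argv[1:5]); a=np.radians(a)
    yv=np.array([np.cos(a),np.sin(a),0]); zv=np.array([0,0,-1.]); xv=np.cross(yv,zv)
    T=np.c_[xv,yv,zv]
    dt=Rm.inv().apply(np.array([x,y,z])-p)*100; w=np.degrees((Rm.inv()*R.from_matrix(T)).as_rotvec())
    print("t cm",dt.round(2),"w deg",w.round(2))
E
python3 go.py .474 .1545 .24 33.5
```

```text
t 0.95 pos [0.1781 0.5991 0.2407] yaw 73.45 toolz [ 0.  0. -1.] F [0.69 0.11 0.25] T [ 0.01  -0.019  0.002] w 1.0 j7 -0.075
t cm [-41.04 -34.19   0.07] w deg [ 0.    0.   39.95]
```

```bash
python3 -m handwheel '[{"tx":-41.04,"ty":-34.19,"tz":0,"wz":39.95,"claw":0.75},{"tx":-41.04,"ty":-34.19,"tz":0,"wz":39.95,"claw":0.75},{"tx":-41.04,"ty":-34.19,"tz":0,"wz":39.95,"claw":0.75},{"tx":-41.04,"ty":-34.19,"tz":0,"wz":39.95,"claw":0.75},{"tx":-41.04,"ty":-34.19,"tz":0,"wz":39.95,"claw":0.75},{"tx":-41.04,"ty":-34.19,"tz":0,"wz":39.95,"claw":0.75},{"tx":-41.04,"ty":-34.19,"tz":0,"wz":39.95,"claw":0.75},{"tx":-41.04,"ty":-34.19,"tz":0,"wz":39.95,"claw":0.75},{"tx":-41.04,"ty":-34.19,"tz":0,"wz":39.95,"claw":0.75},{"tx":-41.04,"ty":-34.19,"tz":0,"wz":39.95,"claw":0.75},{"tx":-41.04,"ty":-34.19,"tz":0,"wz":39.95,"claw":0.75},{"tx":-41.04,"ty":-34.19,"tz":0,"wz":39.95,"claw":0.75}]' 30; python3 go.py .474 .1545 .24 33.5
```

```text
t 0.95 pos [0.1781 0.5991 0.2407] yaw 73.45 toolz [ 0.  0. -1.] F [0.69 0.11 0.25] T [ 0.01  -0.019  0.002] w 1.0 j7 -0.075
t cm [-41.04 -34.19   0.07] w deg [ 0.    0.   39.95]invalid input
```

```bash
python3 -m handwheel '[{"tx":-41,"ty":-34.2,"tz":0,"wx":0,"wy":0,"wz":40,"claw":0.75}]' ; python3 -m handwheel --help | head -20
```

```text
clock: 1.03
position: [0.195, 0.5695, 0.2402]
ee_rot: [-0.628, -3.074, -0.004]
force: [-0.8, 1.3, 0.2]
width: 0.966invalid input: not JSON, or not a number
```

```bash
python3 go.py .474 .1545 .24 33.5
```

```text
t 1.03 pos [0.195  0.5695 0.2402] yaw 66.92 toolz [-0.0035  0.0034 -1.    ] F [-0.78  1.33  0.16] T [0.026 0.089 0.021] w 0.966 j7 -0.137
t cm [-41.94 -27.24  -0.22] w deg [ 0.02 -0.28 33.42]
```

```bash
python3 -m handwheel '[{"tx":-41.5,"ty":-26.5,"tz":0,"wx":0,"wy":0,"wz":33,"claw":0.75},{"tx":-41.5,"ty":-26.5,"tz":0,"wx":0,"wy":0,"wz":33,"claw":0.75},{"tx":-41.5,"ty":-26.5,"tz":0,"wx":0,"wy":0,"wz":33,"claw":0.75},{"tx":-41.5,"ty":-26.5,"tz":0,"wx":0,"wy":0,"wz":33,"claw":0.75},{"tx":-41.5,"ty":-26.5,"tz":0,"wx":0,"wy":0,"wz":33,"claw":0.75},{"tx":-41.5,"ty":-26.5,"tz":0,"wx":0,"wy":0,"wz":33,"claw":0.75},{"tx":-41.5,"ty":-26.5,"tz":0,"wx":0,"wy":0,"wz":33,"claw":0.75},{"tx":-41.5,"ty":-26.5,"tz":0,"wx":0,"wy":0,"wz":33,"claw":0.75},{"tx":-41.5,"ty":-26.5,"tz":0,"wx":0,"wy":0,"wz":33,"claw":0.75},{"tx":-41.5,"ty":-26.5,"tz":0,"wx":0,"wy":0,"wz":33,"claw":0.75},{"tx":-41.5,"ty":-26.5,"tz":0,"wx":0,"wy":0,"wz":33,"claw":0.75},{"tx":-41.5,"ty":-26.5,"tz":0,"wx":0,"wy":0,"wz":33,"claw":0.75}]' 30; python3 go.py .474 .1545 .24 33.5
```

```text
clock: 2.03
position: [0.4759, 0.1519, 0.2412]
ee_rot: [1.494, 2.763, 0.001]
force: [0.1, 0.1, 1.2]
width: 0.751
t 2.03 pos [0.4759 0.1519 0.2412] yaw 33.19 toolz [ 0.0012  0.     -1.    ] F [0.12 0.09 1.16] T [-0.095 -0.007 -0.018] w 0.751 j7 0.282
t cm [ 0.32 -0.01  0.12] w deg [ 0.06  0.03 -0.31]
```

```bash
python3 -m handwheel '[{"tx":0.32,"ty":0,"tz":3.5,"wx":0,"wy":0,"wz":-0.7,"claw":0.75},{"tx":0.32,"ty":0,"tz":7,"wx":0,"wy":0,"wz":-0.7,"claw":0.75},{"tx":0.32,"ty":0,"tz":10,"wx":0,"wy":0,"wz":-0.7,"claw":0.75},{"tx":0.32,"ty":0,"tz":11.1,"wx":0,"wy":0,"wz":-0.7,"claw":0.75},{"tx":0.32,"ty":0,"tz":11.1,"wx":0,"wy":0,"wz":-0.7,"claw":0.75},{"tx":0.32,"ty":0,"tz":11.1,"wx":0,"wy":0,"wz":-0.7,"claw":0.75}]' 40; python3 go.py .474 .1545 .13 33.5
python3 - <<'E'
from meas import *
for n in("side",):
    im,d=vision.get_image(n); cv2.imwrite("pics/g1.png",cv2.resize(im[180:330,240:440],None,fx=4,fy=4,interpolation=cv2.INTER_CUBIC))
E
```

```text
clock: 2.53
position: [0.4727, 0.1574, 0.1297]
ee_rot: [-1.475, -2.773, 0.001]
force: [0.1, -0.0, 0.6]
width: 0.75
t 2.53 pos [0.4727 0.1574 0.1297] yaw 33.97 toolz [-0.0008 -0.0006 -1.    ] F [ 0.05 -0.01  0.56] T [-0.077  0.026 -0.031] w 0.75 j7 0.359
t cm [-0.32 -0.05 -0.03] w deg [-0.06  0.    0.47]
```

View pics/g1.png

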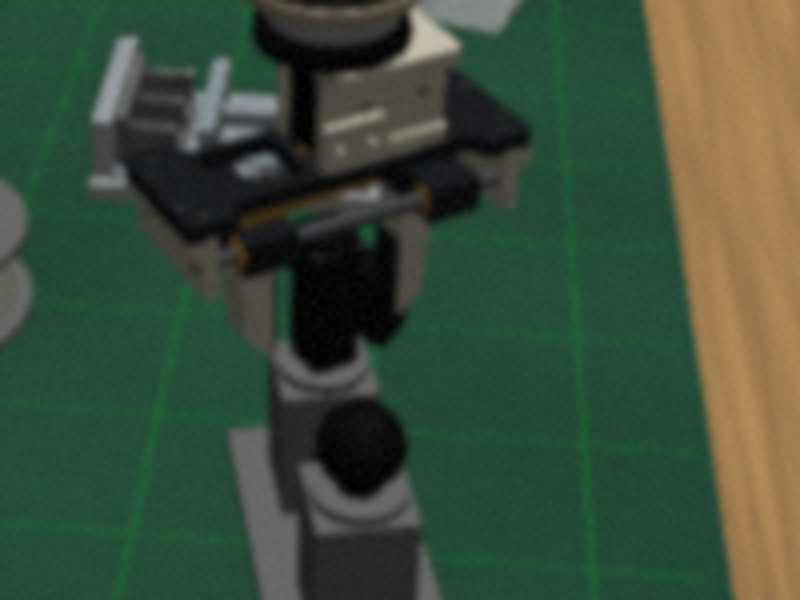

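The fingers straddle the handle, with the ball tool clear. I'll correct the 3 mm offset and close.

```bash
python3 -m handwheel '[{"tx":-0.3,"ty":-0.05,"tz":0,"wx":0,"wy":0,"wz":0.5,"claw":0.7},{"tx":-0.3,"ty":-0.05,"tz":0,"wx":0,"wy":0,"wz":0.5,"claw":0.5},{"tx":-0.3,"ty":-0.05,"tz":0,"wx":0,"wy":0,"wz":0.5,"claw":0.2},{"tx":-0.3,"ty":-0.05,"tz":0,"wx":0,"wy":0,"wz":0.5,"claw":0.2},{"tx":-0.3,"ty":-0.05,"tz":0,"wx":0,"wy":0,"wz":0.5,"claw":0.2},{"tx":-0.3,"ty":-0.05,"tz":0,"wx":0,"wy":0,"wz":0.5,"claw":0.2},{"tx":-0.3,"ty":-0.05,"tz":0,"wx":0,"wy":0,"wz":0.5,"claw":0.2},{"tx":-0.3,"ty":-0.05,"tz":0,"wx":0,"wy":0,"wz":0.5,"claw":0.2},{"tx":-0.3,"ty":-0.05,"tz":0,"wx":0,"wy":0,"wz":0.5,"claw":0.2}]' 45; python3 go.py .474 .1545 .13 33.5
```

```text
clock: 3.33
position: [0.4739, 0.1549, 0.1298]
ee_rot: [-1.487, -2.767, -0.0]
force: [-0.6, 0.0, 1.3]
width: 0.303
t 3.33 pos [0.4739 0.1549 0.1298] yaw 33.49 toolz [-0.0002  0.0001 -1.    ] F [-0.6   0.03  1.32] T [-0.06   0.201 -0.06 ] w 0.303 j7 0.359
t cm [-0.04 -0.01 -0.02] w deg [-0.01 -0.01 -0.01]
```

```bash
python3 -m handwheel '[{"tx":0,"ty":0,"tz":-2,"wx":0,"wy":0,"wz":0,"claw":0.2},{"tx":0,"ty":0,"tz":-5,"wx":0,"wy":0,"wz":0,"claw":0.2},{"tx":0,"ty":0,"tz":-8,"wx":0,"wy":0,"wz":0,"claw":0.2},{"tx":0,"ty":0,"tz":-11,"wx":0,"wy":0,"wz":0,"claw":0.2},{"tx":0,"ty":0,"tz":-12,"wx":0,"wy":0,"wz":0,"claw":0.2},{"tx":0,"ty":0,"tz":-12,"wx":0,"wy":0,"wz":0,"claw":0.2},{"tx":0,"ty":0,"tz":-12,"wx":0,"wy":0,"wz":0,"claw":0.2}]' 45; python3 go.py .4930 -.1855 .25 99.5;  python3 - <<'E'
from meas import *
for n in("side",):
    im,d=vision.get_image(n); cv2.imwrite("pics/g2.png",cv2.resize(im[130:330,240:440],None,fx=3,fy=3,interpolation=cv2.INTER_CUBIC))
    np.save("d2.npy",d)
E
```

```text
clock: 3.92
position: [0.4737, 0.1549, 0.2491]
ee_rot: [-1.487, -2.767, -0.0]
force: [-0.0, -0.0, -2.9]
width: 0.302
t 3.92 pos [0.4737 0.1549 0.2491] yaw 33.5 toolz [-0.0002  0.0002 -1.    ] F [-0.01 -0.03 -2.89] T [-0.065  0.006  0.027] w 0.302 j7 0.277
t cm [-29.45 -17.18  -0.09] w deg [  0.01  -0.01 -66.  ]
```

View pics/g2.png

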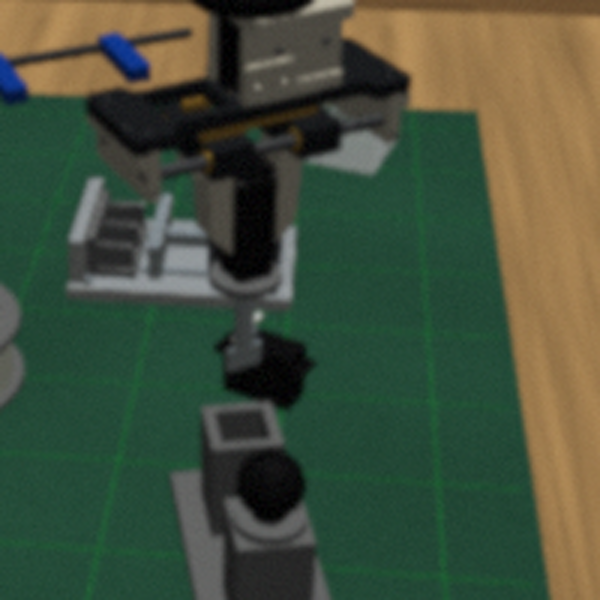

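Run:
```python
from meas import *
im,d=vision.get_image("side")
uv,P=cloud("side",d)
m=sel(P,(.474,.155),.03,.134,.150); Q=P[m]; print(m.sum(),Q.mean(0))
for a in (33.5,123.5):
    u=np.array([np.cos(np.radians(a)),np.sin(np.radians(a))]); s=(Q[:,:2]-[.474,.155])@u; print(a,np.percentile(s,[1,10,50,90,99]))
big=cv2.resize(im[225:270,295:350],None,fx=10,fy=10,interpolation=cv2.INTER_CUBIC)
for a,c in((33.5,(0,0,255)),(123.5,(0,255,0))):
    for zz in(.134,.150):
        u=np.array([np.cos(np.radians(a)),np.sin(np.radians(a)),0])*.013
        q=w2px("side",np.array([[.474,.155,zz]]+np.array([u,-u])))
        q=((q-[295,225])*10+5).astype(int); cv2.line(big,tuple(q[0].tolist()),tuple(q[1].tolist()),c,1)
cv2.imwrite("pics/g3.png",big)
```

```text
58 [0.4742 0.1558 0.1427]
33.5 [-0.0135 -0.0107  0.0009  0.0116  0.0121]
123.5 [-0.0023 -0.0015  0.0007  0.0022  0.0028]
```

View pics/g3.png

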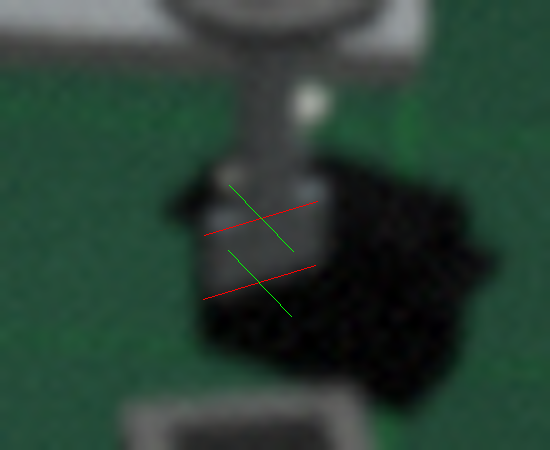

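Red lines (blade along tool y) match the picture at (262,250) in the crop, so the blade lies along the jaw direction. I need a tool yaw of 99.5° over the screw.

```bash
python3 -m handwheel '[{"tx":-29.45,"ty":-17.18,"tz":0,"wx":0,"wy":0,"wz":-66,"claw":0.2},{"tx":-29.45,"ty":-17.18,"tz":0,"wx":0,"wy":0,"wz":-66,"claw":0.2},{"tx":-29.45,"ty":-17.18,"tz":0,"wx":0,"wy":0,"wz":-66,"claw":0.2},{"tx":-29.45,"ty":-17.18,"tz":0,"wx":0,"wy":0,"wz":-66,"claw":0.2},{"tx":-29.45,"ty":-17.18,"tz":0,"wx":0,"wy":0,"wz":-66,"claw":0.2},{"tx":-29.45,"ty":-17.18,"tz":0,"wx":0,"wy":0,"wz":-66,"claw":0.2},{"tx":-29.45,"ty":-17.18,"tz":0,"wx":0,"wy":0,"wz":-66,"claw":0.2},{"tx":-29.45,"ty":-17.18,"tz":0,"wx":0,"wy":0,"wz":-66,"claw":0.2},{"tx":-29.45,"ty":-17.18,"tz":0,"wx":0,"wy":0,"wz":-66,"claw":0.2},{"tx":-29.45,"ty":-17.18,"tz":0,"wx":0,"wy":0,"wz":-66,"claw":0.2},{"tx":-29.45,"ty":-17.18,"tz":0,"wx":0,"wy":0,"wz":-66,"claw":0.2},{"tx":-29.45,"ty":-17.18,"tz":0,"wx":0,"wy":0,"wz":-66,"claw":0.2}]' 45; python3 go.py .4930 -.1855 .2 99.5
```

```text
clock: 5.02
position: [0.492, -0.187, 0.2479]
ee_rot: [0.258, -3.128, -0.001]
force: [0.0, -0.5, -1.8]
width: 0.302
t 5.02 pos [ 0.492  -0.187   0.2479] yaw 99.45 toolz [-0.0032  0.0001 -1.    ] F [ 0.05 -0.47 -1.84] T [ 0.103 -0.015  0.002] w 0.302 j7 2.133
t cm [-0.14  0.13  4.79] w deg [ 0.04 -0.18 -0.05]
```

```bash
python3 -m handwheel '[{"tx":0,"ty":0,"tz":2,"wx":0,"wy":0,"wz":0,"claw":0.2},{"tx":0,"ty":0,"tz":5.2,"wx":0,"wy":0,"wz":0,"claw":0.2},{"tx":0,"ty":0,"tz":5.2,"wx":0,"wy":0,"wz":0,"claw":0.2},{"tx":0,"ty":0,"tz":5.2,"wx":0,"wy":0,"wz":0,"claw":0.2},{"tx":0,"ty":0,"tz":5.2,"wx":0,"wy":0,"wz":0,"claw":0.2}]' 45; python3 go.py .4930 -.1855 .187 99.5;python3 - <<'E'
from meas import *
im,d=vision.get_image("side")
q=w2px("side",[.493,-.1855,.08])[0].astype(int);print(q)
cv2.imwrite("pics/s1.png",cv2.resize(im[q[1]-30:q[1]+25,q[0]-35:q[0]+35],None,fx=10,fy=10,interpolation=cv2.INTER_CUBIC))
uv,P=cloud("side",d)
m=sel(P,(.493,-.1855),.03,.082,.095); print(m.sum(),P[m].mean(0)); 
for a in (9.5,99.5):
    u=np.array([np.cos(np.radians(a)),np.sin(np.radians(a))]); s=(P[m][:,:2]-[.493,-.1855])@u; print(a,np.percentile(s,[1,10,50,90,99]))
E
```

```text
clock: 5.43
position: [0.4934, -0.1852, 0.1982]
ee_rot: [0.259, -3.13, -0.0]
force: [0.0, 0.0, -0.7]
width: 0.301
t 5.43 pos [ 0.4934 -0.1852  0.1982] yaw 99.47 toolz [-0.0006  0.0001 -1.    ] F [ 0.04  0.03 -0.71] T [-0.022 -0.039 -0.032] w 0.301 j7 2.158
t cm [ 0.04 -0.02  1.12] w deg [ 0.01 -0.03 -0.03]
[321 195]
5 [ 0.493  -0.1771  0.0904]
9.5 [0.0005 0.0006 0.0007 0.0027 0.0028]
99.5 [0.0026 0.0039 0.0105 0.0114 0.0117]
```

View pics/s1.png

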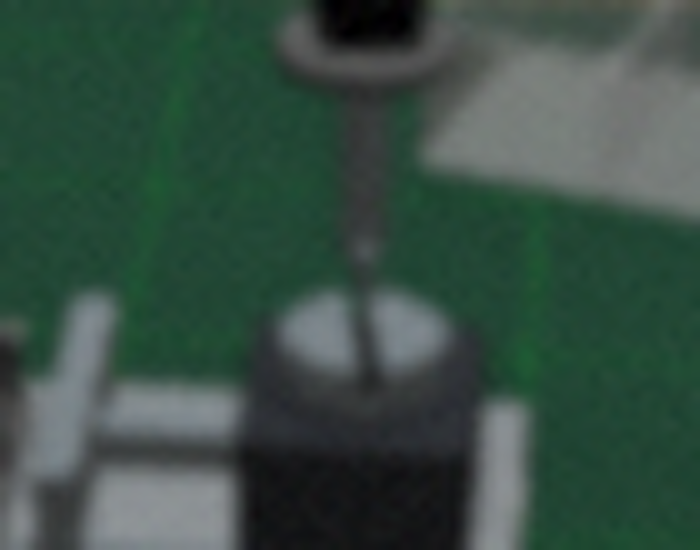

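The blade is edge-on in line with the slot at (365,330) in the crop. Now to descend gently.

```bash
python3 -m handwheel '[{"tx":0.04,"ty":-0.02,"tz":0.8,"wx":0,"wy":0,"wz":0,"claw":0.2},{"tx":0.04,"ty":-0.02,"tz":1.3,"wx":0,"wy":0,"wz":0,"claw":0.2},{"tx":0.04,"ty":-0.02,"tz":1.5,"wx":0,"wy":0,"wz":0,"claw":0.2},{"tx":0.04,"ty":-0.02,"tz":1.6,"wx":0,"wy":0,"wz":0,"claw":0.2},{"tx":0.04,"ty":-0.02,"tz":1.6,"wx":0,"wy":0,"wz":0,"claw":0.2}]' 45; python3 go.py .4930 -.1855 .178 99.5
```

```text
clock: 5.9
position: [0.4927, -0.1858, 0.1816]
ee_rot: [0.26, -3.131, -0.0]
force: [0.5, 0.1, -1.3]
width: 0.306
t 5.9 pos [ 0.4927 -0.1858  0.1816] yaw 99.48 toolz [-0.0003  0.0001 -1.    ] F [ 0.5   0.1  -1.25] T [0.014 0.035 0.029] w 0.306 j7 2.17
t cm [-0.03  0.03  0.36] w deg [ 0.01 -0.02 -0.02]
```

Free descent below the head's top, so the blade is in the slot. Going a little deeper.

```bash
python3 -m handwheel '[{"tx":0,"ty":0,"tz":0.2,"wx":0,"wy":0,"wz":0,"claw":0.2},{"tx":0,"ty":0,"tz":0.32,"wx":0,"wy":0,"wz":0,"claw":0.2},{"tx":0,"ty":0,"tz":0.32,"wx":0,"wy":0,"wz":0,"claw":0.2}]' 55; python3 go.py .4930 -.1855 .178 99.5
```

```text
clock: 6.15
position: [0.4928, -0.1858, 0.1784]
ee_rot: [0.26, -3.131, -0.0]
force: [-0.1, -0.2, -1.3]
width: 0.303
t 6.15 pos [ 0.4928 -0.1858  0.1784] yaw 99.48 toolz [-0.0001  0.0001 -1.    ] F [-0.13 -0.17 -1.35] T [0.087 0.024 0.003] w 0.303 j7 2.172
t cm [-0.03  0.03  0.04] w deg [ 0.01 -0.01 -0.02]
```

```bash
python3 -m handwheel '[{"tx":0,"ty":0,"tz":0,"wx":0,"wy":0,"wz":5,"claw":0.2},{"tx":0,"ty":0,"tz":0,"wx":0,"wy":0,"wz":10,"claw":0.2},{"tx":0,"ty":0,"tz":0,"wx":0,"wy":0,"wz":15,"claw":0.2},{"tx":0,"ty":0,"tz":0,"wx":0,"wy":0,"wz":20,"claw":0.2},{"tx":0,"ty":0,"tz":0,"wx":0,"wy":0,"wz":25,"claw":0.2},{"tx":0,"ty":0,"tz":0,"wx":0,"wy":0,"wz":30,"claw":0.2},{"tx":0,"ty":0,"tz":0,"wx":0,"wy":0,"wz":35,"claw":0.2},{"tx":0,"ty":0,"tz":0,"wx":0,"wy":0,"wz":40,"claw":0.2}]' 55; python3 go.py .4930 -.1855 .178 59.5
python3 - <<'E'
from meas import *
for n in("top","side"):
    im,d=vision.get_image(n)
    q=w2px(n,[.55,-.1855,.05])[0].astype(int)
    cv2.imwrite(f"pics/t1{n}.png",cv2.resize(im[q[1]-55:q[1]+60,q[0]-65:q[0]+65],None,fx=5,fy=5,interpolation=cv2.INTER_CUBIC))
E
```

```text
clock: 6.82
position: [0.4929, -0.1859, 0.1786]
ee_rot: [0.833, 3.029, -0.0]
force: [-0.6, -0.8, -2.1]
width: 0.306
t 6.82 pos [ 0.4929 -0.1859  0.1786] yaw 59.26 toolz [ 0.0001 -0.0002 -1.    ] F [-0.6  -0.84 -2.08] T [-0.173  0.028  0.133] w 0.306 j7 1.555
t cm [0.01 0.04 0.06] w deg [-0.    0.01 -0.24]
```

View pics/t1side.png

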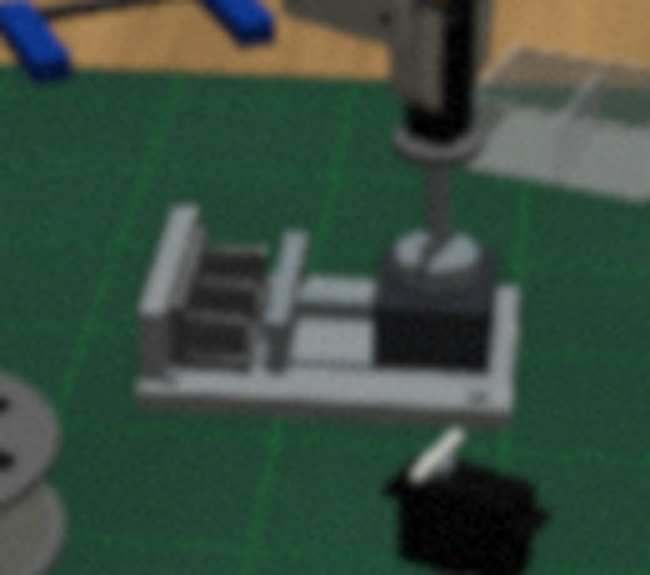

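The slot has turned with the blade (crop (432,258)) and the torque is about 0.13 N·m, so the screw is being driven. Continuing.

```bash
python3 -m handwheel '[{"tx":0,"ty":0,"tz":0,"wx":0,"wy":0,"wz":5,"claw":0.2},{"tx":0,"ty":0,"tz":0,"wx":0,"wy":0,"wz":10,"claw":0.2},{"tx":0,"ty":0,"tz":0,"wx":0,"wy":0,"wz":15,"claw":0.2},{"tx":0,"ty":0,"tz":0,"wx":0,"wy":0,"wz":20,"claw":0.2},{"tx":0,"ty":0,"tz":0,"wx":0,"wy":0,"wz":25,"claw":0.2},{"tx":0,"ty":0,"tz":0,"wx":0,"wy":0,"wz":30,"claw":0.2},{"tx":0,"ty":0,"tz":0,"wx":0,"wy":0,"wz":35,"claw":0.2},{"tx":0,"ty":0,"tz":0,"wx":0,"wy":0,"wz":40,"claw":0.2},{"tx":0,"ty":0,"tz":0,"wx":0,"wy":0,"wz":45,"claw":0.2}]' 55; python3 go.py .4930 -.1855 .178 14.5
python3 -m handwheel '[{"tx":0,"ty":0,"tz":0,"wx":0,"wy":0,"wz":3,"claw":0.2},{"tx":0,"ty":0,"tz":0,"wx":0,"wy":0,"wz":6,"claw":0.2},{"tx":0,"ty":0,"tz":0,"wx":0,"wy":0,"wz":8,"claw":0.2},{"tx":0,"ty":0,"tz":0,"wx":0,"wy":0,"wz":8,"claw":0.2}]' 55; python3 go.py .4930 -.1855 .178 6.5
```

```text
clock: 7.67
position: [0.493, -0.1861, 0.1786]
ee_rot: [1.924, 2.483, -0.0]
force: [0.3, 0.5, -2.2]
width: 0.305
t 7.67 pos [ 0.493  -0.1861  0.1786] yaw 14.46 toolz [ 0.0005 -0.0004 -1.    ] F [ 0.3   0.51 -2.22] T [-0.425 -0.125  0.106] w 0.305 j7 0.889
t cm [0.05 0.01 0.06] w deg [ 0.02  0.03 -0.04]
clock: 8.0
position: [0.4931, -0.1861, 0.1786]
ee_rot: [2.09, 2.345, -0.0]
force: [-0.5, -1.3, -2.4]
width: 0.303
t 8.0 pos [ 0.4931 -0.1861  0.1786] yaw 6.58 toolz [ 0.0003 -0.0006 -1.    ] F [-0.51 -1.31 -2.35] T [-0.427 -0.158  0.1  ] w 0.303 j7 0.775
t cm [ 0.06 -0.    0.06] w deg [0.01 0.04 0.08]
```

```bash
for i in 1; do python3 -m handwheel '[{"tx":0,"ty":0,"tz":0,"wx":0,"wy":0,"wz":3,"claw":0.2},{"tx":0,"ty":0,"tz":0,"wx":0,"wy":0,"wz":6,"claw":0.2},{"tx":0,"ty":0,"tz":0,"wx":0,"wy":0,"wz":9,"claw":0.2},{"tx":0,"ty":0,"tz":0,"wx":0,"wy":0,"wz":12,"claw":0.2},{"tx":0,"ty":0,"tz":0,"wx":0,"wy":0,"wz":12,"claw":0.2}]' 55; done; python3 go.py .4930 -.1855 .178 -5.5
python3 - <<'E'
from meas import *
for n in("top","side"):
    im,d=vision.get_image(n)
    q=w2px(n,[.55,-.1855,.05])[0].astype(int)
    cv2.imwrite(f"pics/t2{n}.png",cv2.resize(im[q[1]-55:q[1]+60,q[0]-65:q[0]+65],None,fx=5,fy=5,interpolation=cv2.INTER_CUBIC))
E
```

```text
clock: 8.42
position: [0.4931, -0.1861, 0.1786]
ee_rot: [2.324, 2.113, -0.0]
force: [0.7, 0.0, -3.5]
width: 0.306
t 8.42 pos [ 0.4931 -0.1861  0.1786] yaw -5.46 toolz [ 0.0004 -0.0006 -1.    ] F [ 0.69  0.01 -3.46] T [-0.524 -0.152  0.118] w 0.306 j7 0.603
t cm [ 0.06 -0.01  0.06] w deg [0.03 0.03 0.04]
```

View pics/t2side.png

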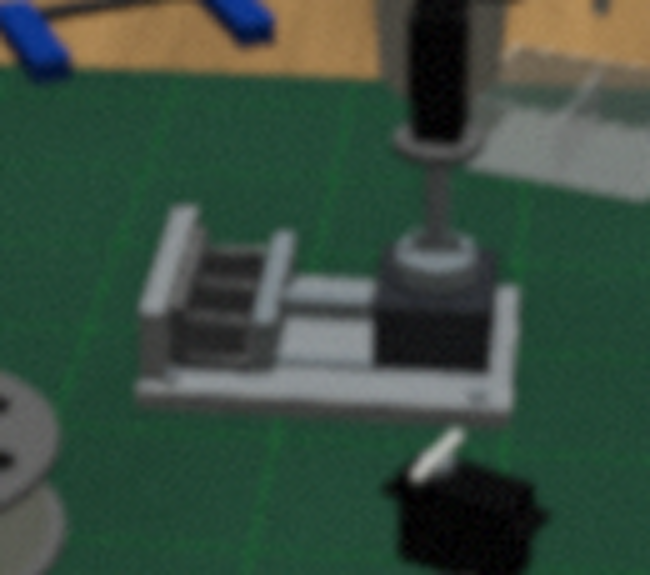

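The jaw (crop (272,300)) is close to the bracket. I'll go on in small steps and watch the torque.

```bash
python3 -m handwheel '[{"tx":0,"ty":0,"tz":0,"wx":0,"wy":0,"wz":3,"claw":0.2},{"tx":0,"ty":0,"tz":0,"wx":0,"wy":0,"wz":6,"claw":0.2},{"tx":0,"ty":0,"tz":0,"wx":0,"wy":0,"wz":6,"claw":0.2}]' 55; python3 go.py .4930 -.1855 .178 -11.5
python3 -m handwheel '[{"tx":0,"ty":0,"tz":0,"wx":0,"wy":0,"wz":3,"claw":0.2},{"tx":0,"ty":0,"tz":0,"wx":0,"wy":0,"wz":6,"claw":0.2},{"tx":0,"ty":0,"tz":0,"wx":0,"wy":0,"wz":6,"claw":0.2}]' 55; python3 go.py .4930 -.1855 .178 -17.5
```

```text
clock: 8.77
position: [0.493, -0.1861, 0.1786]
ee_rot: [2.432, 1.988, 0.0]
force: [1.3, -1.7, -2.2]
width: 0.305
t 8.77 pos [ 0.493  -0.1861  0.1786] yaw -11.49 toolz [ 0.0004 -0.0005 -1.    ] F [ 1.34 -1.7  -2.25] T [-0.741 -0.331  0.105] w 0.305 j7 0.517
t cm [ 0.06 -0.02  0.06] w deg [0.03 0.02 0.01]
clock: 9.02
position: [0.4931, -0.1862, 0.1786]
ee_rot: [2.532, 1.859, -0.0]
force: [1.3, -1.7, -2.4]
width: 0.3
t 9.02 pos [ 0.4931 -0.1862  0.1786] yaw -17.44 toolz [ 0.0004 -0.0006 -1.    ] F [ 1.29 -1.67 -2.44] T [-0.891 -0.339  0.129] w 0.3 j7 0.434
t cm [ 0.06 -0.03  0.06] w deg [0.03 0.03 0.06]
```

```bash
python3 -m handwheel '[{"tx":0,"ty":0,"tz":0,"wx":0,"wy":0,"wz":3,"claw":0.2},{"tx":0,"ty":0,"tz":0,"wx":0,"wy":0,"wz":6,"claw":0.2},{"tx":0,"ty":0,"tz":0,"wx":0,"wy":0,"wz":6,"claw":0.2}]' 55; python3 go.py .4930 -.1855 .178 -23.5
python3 -m handwheel '[{"tx":0,"ty":0,"tz":0,"wx":0,"wy":0,"wz":3,"claw":0.2},{"tx":0,"ty":0,"tz":0,"wx":0,"wy":0,"wz":5,"claw":0.2},{"tx":0,"ty":0,"tz":0,"wx":0,"wy":0,"wz":5,"claw":0.2}]' 55; python3 go.py .4930 -.1855 .178 -28.5;python3 - <<'E'
from meas import *
for n in("top","side"):
    im,d=vision.get_image(n)
    q=w2px(n,[.55,-.1855,.05])[0].astype(int)
    cv2.imwrite(f"pics/t3{n}.png",cv2.resize(im[q[1]-55:q[1]+60,q[0]-65:q[0]+65],None,fx=5,fy=5,interpolation=cv2.INTER_CUBIC))
E
```

```text
clock: 9.27
position: [0.4931, -0.1861, 0.1786]
ee_rot: [2.624, 1.727, -0.001]
force: [0.3, -2.7, -1.9]
width: 0.306
t 9.27 pos [ 0.4931 -0.1861  0.1786] yaw -23.3 toolz [ 0.0001 -0.001  -1.    ] F [ 0.26 -2.69 -1.9 ] T [-1.059 -0.309  1.139] w 0.306 j7 0.351
t cm [ 0.05 -0.03  0.06] w deg [0.03 0.05 0.2 ]
clock: 9.52
position: [0.4931, -0.186, 0.1786]
ee_rot: [2.695, 1.613, -0.001]
force: [1.1, -4.0, -0.8]
width: 0.305
t 9.52 pos [ 0.4931 -0.186   0.1786] yaw -28.2 toolz [-0.0001 -0.0011 -1.    ] F [ 1.13 -4.02 -0.81] T [-1.243 -0.126  1.809] w 0.305 j7 0.283
t cm [ 0.04 -0.04  0.06] w deg [0.03 0.06 0.3 ]
```

View pics/t3side.png

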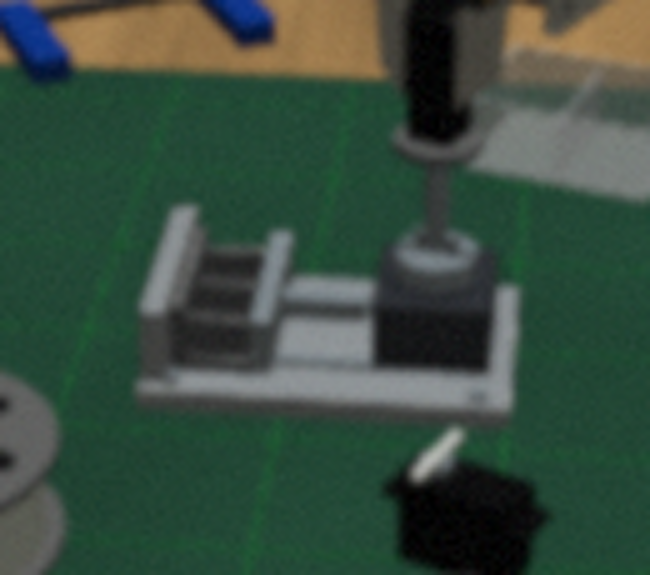

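Torque jumped to 1.1, then 1.8 N·m, far above the 0.15 running torque. The jaw sits flat on the bracket (crop (262,300)), so the stop is reached. I'll ease the twist off within the slot play before lifting.

```bash
python3 -m handwheel '[{"tx":0,"ty":0,"tz":0,"wx":0,"wy":0,"wz":-4,"claw":0.2},{"tx":0,"ty":0,"tz":0,"wx":0,"wy":0,"wz":-4,"claw":0.2}]' 55; python3 go.py .4930 -.1855 .178 -23.5
python3 -m handwheel '[{"tx":0,"ty":0,"tz":0,"wx":0,"wy":0,"wz":-2,"claw":0.2},{"tx":0,"ty":0,"tz":0,"wx":0,"wy":0,"wz":-2,"claw":0.2}]' 55; python3 go.py .4930 -.1855 .178 -23.5
```

```text
clock: 9.78
position: [0.4928, -0.1861, 0.1786]
ee_rot: [2.638, 1.706, 0.001]
force: [1.4, -4.3, -2.1]
width: 0.308
t 9.78 pos [ 0.4928 -0.1861  0.1786] yaw -24.22 toolz [ 0.0005 -0.     -1.    ] F [ 1.35 -4.34 -2.07] T [-1.281 -0.273  1.052] w 0.308 j7 0.339
t cm [ 0.06 -0.01  0.06] w deg [ 0.03 -0.01 -0.72]
clock: 9.95
position: [0.4927, -0.1861, 0.1786]
ee_rot: [2.612, 1.746, 0.001]
force: [2.0, -3.8, -1.6]
width: 0.304
t 9.95 pos [ 0.4927 -0.1861  0.1786] yaw -22.48 toolz [ 0.0004  0.0002 -1.    ] F [ 2.03 -3.78 -1.65] T [-1.26  -0.302  0.705] w 0.304 j7 0.363
t cm [ 0.07 -0.    0.06] w deg [ 0.02 -0.02  1.02]
```

```bash
python3 -m handwheel '[{"tx":0,"ty":0,"tz":0,"wx":0,"wy":0,"wz":-3,"claw":0.2},{"tx":0,"ty":0,"tz":0,"wx":0,"wy":0,"wz":-4,"claw":0.2},{"tx":0,"ty":0,"tz":0,"wx":0,"wy":0,"wz":-4,"claw":0.2}]' 55; python3 go.py
```

```text
clock: 10.2
position: [0.4928, -0.1861, 0.1786]
ee_rot: [2.551, 1.833, 0.001]
force: [1.4, -3.1, -2.8]
width: 0.302
t 10.2 pos [ 0.4928 -0.1861  0.1786] yaw -18.61 toolz [ 0.0005  0.0002 -1.    ] F [ 1.38 -3.09 -2.76] T [-1.269 -0.357  0.145] w 0.302 j7 0.417
```

```bash
python3 -m handwheel '[{"tx":0,"ty":0,"tz":0,"wx":0,"wy":0,"wz":-2,"claw":0.2},{"tx":0,"ty":0,"tz":-0.5,"wx":0,"wy":0,"wz":-2,"claw":0.2},{"tx":0,"ty":0,"tz":-1,"wx":0,"wy":0,"wz":-2,"claw":0.2},{"tx":0,"ty":0,"tz":-2,"wx":0,"wy":0,"wz":-2,"claw":0.2},{"tx":0,"ty":0,"tz":-4,"wx":0,"wy":0,"wz":-2,"claw":0.2},{"tx":0,"ty":0,"tz":-7,"wx":0,"wy":0,"wz":-2,"claw":0.2},{"tx":0,"ty":0,"tz":-7,"wx":0,"wy":0,"wz":-2,"claw":0.2},{"tx":0,"ty":0,"tz":-7,"wx":0,"wy":0,"wz":-2,"claw":0.2}]' 55; python3 go.py .474 .155 .25 33.5
python3 - <<'E'
from meas import *
for n in("top","side"):
    im,d=vision.get_image(n)
    q=w2px(n,[.55,-.1855,.08])[0].astype(int)
    cv2.imwrite(f"pics/t4{n}.png",cv2.resize(im[q[1]-75:q[1]+60,q[0]-65:q[0]+65],None,fx=4,fy=4,interpolation=cv2.INTER_CUBIC))
E
```

```text
clock: 10.87
position: [0.4937, -0.1857, 0.2503]
ee_rot: [2.517, 1.878, 0.005]
force: [-0.4, 0.2, -1.4]
width: 0.306
t 10.87 pos [ 0.4937 -0.1857  0.2503] yaw -16.54 toolz [ 0.0031  0.0007 -1.    ] F [-0.39  0.22 -1.38] T [-0.076  0.085  0.048] w 0.306 j7 0.364
t cm [ 32.1  -11.58   0.04] w deg [  0.19  -0.01 -50.04]
```

View pics/t4side.png

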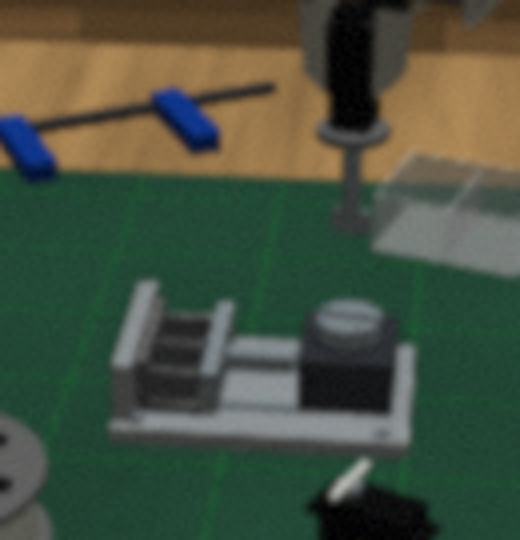

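View pics/t4top.png

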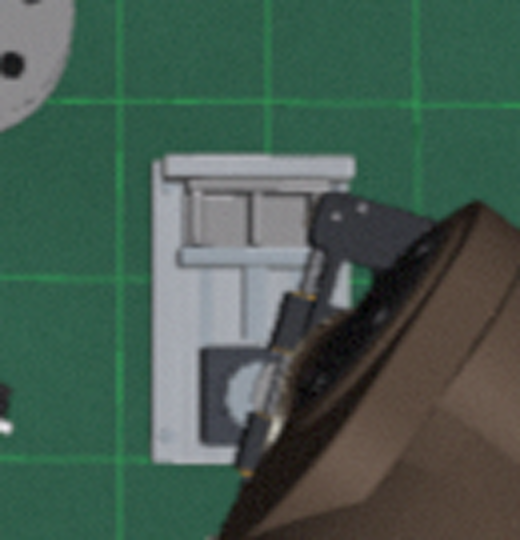

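The jaw is flush against the bracket in both views (side crop (215,355), top crop (245,255)), and the slot is free. Taking the driver back over its well.

```bash
python3 -m handwheel '[{"tx":32.1,"ty":-11.6,"tz":0,"wx":0,"wy":0,"wz":-50,"claw":0.2},{"tx":32.1,"ty":-11.6,"tz":0,"wx":0,"wy":0,"wz":-50,"claw":0.2},{"tx":32.1,"ty":-11.6,"tz":0,"wx":0,"wy":0,"wz":-50,"claw":0.2},{"tx":32.1,"ty":-11.6,"tz":0,"wx":0,"wy":0,"wz":-50,"claw":0.2},{"tx":32.1,"ty":-11.6,"tz":0,"wx":0,"wy":0,"wz":-50,"claw":0.2},{"tx":32.1,"ty":-11.6,"tz":0,"wx":0,"wy":0,"wz":-50,"claw":0.2},{"tx":32.1,"ty":-11.6,"tz":0,"wx":0,"wy":0,"wz":-50,"claw":0.2},{"tx":32.1,"ty":-11.6,"tz":0,"wx":0,"wy":0,"wz":-50,"claw":0.2},{"tx":32.1,"ty":-11.6,"tz":0,"wx":0,"wy":0,"wz":-50,"claw":0.2},{"tx":32.1,"ty":-11.6,"tz":0,"wx":0,"wy":0,"wz":-50,"claw":0.2},{"tx":32.1,"ty":-11.6,"tz":0,"wx":0,"wy":0,"wz":-50,"claw":0.2},{"tx":32.1,"ty":-11.6,"tz":0,"wx":0,"wy":0,"wz":-50,"claw":0.2}]' 45; python3 go.py .474 .155 .25 33.5
python3 - <<'E'
from meas import *
im,d=vision.get_image("side")
cv2.imwrite("pics/r1.png",cv2.resize(im[150:300,260:400],None,fx=4,fy=4,interpolation=cv2.INTER_CUBIC))
uv,P=cloud("side",d)
for lo,hi in((.134,.15),(.152,.19)):
    m=sel(P,(.474,.155),.03,lo,hi); Q=P[m]; print(m.sum(),Q.mean(0))
    for a in (33.5,123.5):
        u=np.array([np.cos(np.radians(a)),np.sin(np.radians(a))]); s=(Q[:,:2]-[.474,.155])@u; print(a,np.percentile(s,[1,10,50,90,99]))
# well rim
m=sel(P,(.474,.155),.035,.08,.09); Q=P[m]; print("rim",m.sum(),cv2.minAreaRect((Q[:,:2]*1000).astype(np.float32)))
E
```

```text
clock: 11.97
position: [0.4725, 0.1534, 0.248]
ee_rot: [-1.49, -2.765, 0.002]
force: [-0.7, -0.6, -1.1]
width: 0.303
t 11.97 pos [0.4725 0.1534 0.248 ] yaw 33.37 toolz [-0.0012 -0.0011 -1.    ] F [-0.67 -0.61 -1.13] T [-0.085 -0.007  0.047] w 0.303 j7 0.385
t cm [ 0.05  0.21 -0.2 ] w deg [-0.09  0.02 -0.13]
56 [0.4725 0.1542 0.1426]
33.5 [-0.0158 -0.013  -0.0011  0.0091  0.0111]
123.5 [-0.0019 -0.0015  0.0001  0.0018  0.0031]
102 [0.4726 0.1576 0.1699]
33.5 [-0.0133 -0.0048  0.0009  0.0043  0.0102]
123.5 [-0.0022 -0.0003  0.0036  0.0055  0.0067]
rim 293 ((474.1416015625, 153.5596466064453), (50.72093200683594, 55.289066314697266), 14.955110549926758)
```

View pics/r1.png

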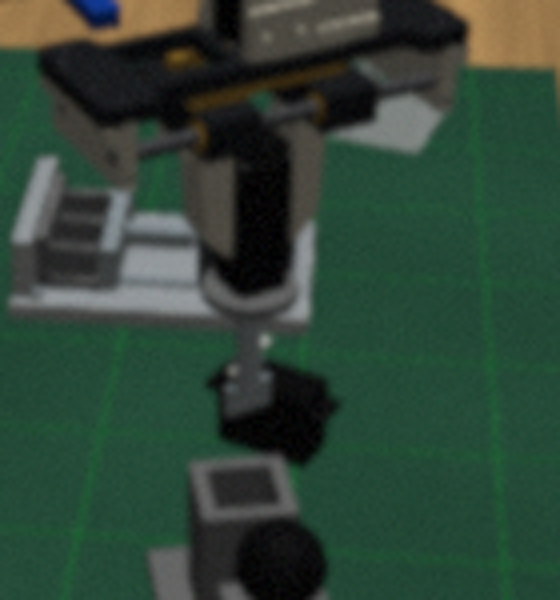

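The driver hangs straight, with the blade over the well opening (crop (245,490)) and the rim centre at about (0.474, 0.154). Lowering it.

```bash
python3 -m handwheel '[{"tx":0.02,"ty":0.1,"tz":1,"wx":0,"wy":0,"wz":0,"claw":0.2},{"tx":0.02,"ty":0.1,"tz":3,"wx":0,"wy":0,"wz":0,"claw":0.2},{"tx":0.02,"ty":0.1,"tz":4.5,"wx":0,"wy":0,"wz":0,"claw":0.2},{"tx":0.02,"ty":0.1,"tz":4.5,"wx":0,"wy":0,"wz":0,"claw":0.2},{"tx":0.02,"ty":0.1,"tz":4.5,"wx":0,"wy":0,"wz":0,"claw":0.2}]' 45; python3 go.py .474 .1545 .13 33.5
```

```text
clock: 12.43
position: [0.4732, 0.1545, 0.2028]
ee_rot: [-1.489, -2.765, 0.003]
force: [-0.1, 0.2, -1.0]
width: 0.309
t 12.43 pos [0.4732 0.1545 0.2028] yaw 33.38 toolz [-0.0016 -0.0012 -1.    ] F [-0.12  0.25 -0.97] T [-0.036 -0.045  0.013] w 0.309 j7 0.435
t cm [-0.04  0.08  7.28] w deg [-0.12  0.01 -0.12]
```

```bash
python3 -m handwheel '[{"tx":-0.03,"ty":0.05,"tz":1.5,"wx":0,"wy":0,"wz":0,"claw":0.2},{"tx":-0.03,"ty":0.05,"tz":3,"wx":0,"wy":0,"wz":0,"claw":0.2},{"tx":-0.03,"ty":0.05,"tz":4.5,"wx":0,"wy":0,"wz":0,"claw":0.2},{"tx":-0.03,"ty":0.05,"tz":6,"wx":0,"wy":0,"wz":0,"claw":0.2},{"tx":-0.03,"ty":0.05,"tz":6.8,"wx":0,"wy":0,"wz":0,"claw":0.2},{"tx":-0.03,"ty":0.05,"tz":7.1,"wx":0,"wy":0,"wz":0,"claw":0.2},{"tx":-0.03,"ty":0.05,"tz":7.1,"wx":0,"wy":0,"wz":0,"claw":0.2}]' 45; python3 go.py .474 .1545 .13 33.5
```

```text
clock: 13.02
position: [0.4744, 0.1554, 0.1327]
ee_rot: [1.488, 2.767, -0.0]
force: [0.2, 0.4, -1.3]
width: 0.303
t 13.02 pos [0.4744 0.1554 0.1327] yaw 33.46 toolz [-0.     -0.0002 -1.    ] F [ 0.18  0.44 -1.27] T [-0.046 -0.009  0.039] w 0.303 j7 0.526
t cm [-0.05 -0.08  0.27] w deg [-0.01  0.01 -0.04]
```

```bash
python3 -m handwheel '[{"tx":0,"ty":-0.05,"tz":0.15,"wx":0,"wy":0,"wz":0,"claw":0.2},{"tx":0,"ty":-0.05,"tz":0.27,"wx":0,"wy":0,"wz":0,"claw":0.2},{"tx":0,"ty":-0.05,"tz":0.27,"wx":0,"wy":0,"wz":0,"claw":0.2}]' 45; python3 go.py .474 .1545 .13 33.5
```

```text
clock: 13.27
position: [0.474, 0.1555, 0.1303]
ee_rot: [1.487, 2.767, 0.001]
force: [-0.4, 0.5, -0.4]
width: 0.306
t 13.27 pos [0.474  0.1555 0.1303] yaw 33.49 toolz [ 0.0008  0.0005 -1.    ] F [-0.41  0.53 -0.41] T [-0.058 -0.02  -0.035] w 0.306 j7 0.53
t cm [-0.08 -0.06  0.03] w deg [ 0.05 -0.   -0.01]
```

```bash
python3 -m handwheel '[{"tx":0,"ty":0,"tz":0.05,"wx":0,"wy":0,"wz":0,"claw":0.3},{"tx":0,"ty":0,"tz":0.05,"wx":0,"wy":0,"wz":0,"claw":0.4},{"tx":0,"ty":0,"tz":0.05,"wx":0,"wy":0,"wz":0,"claw":0.5},{"tx":0,"ty":0,"tz":0.05,"wx":0,"wy":0,"wz":0,"claw":0.75},{"tx":0,"ty":0,"tz":0.05,"wx":0,"wy":0,"wz":0,"claw":0.75},{"tx":0,"ty":0,"tz":0.05,"wx":0,"wy":0,"wz":0,"claw":0.75}]' 20; python3 go.py
python3 - <<'E'
from meas import *
im,d=vision.get_image("side")
cv2.imwrite("pics/r2.png",cv2.resize(im[180:330,240:400],None,fx=4,fy=4,interpolation=cv2.INTER_CUBIC))
E
```

```text
clock: 13.77
position: [0.4738, 0.1553, 0.1294]
ee_rot: [1.487, 2.767, 0.0]
force: [-0.2, 0.3, -0.3]
width: 0.626
t 13.77 pos [0.4738 0.1553 0.1294] yaw 33.49 toolz [ 0.0002  0.0001 -1.    ] F [-0.18  0.27 -0.33] T [-0.062  0.072  0.015] w 0.626 j7 0.531
```

View pics/r2.png

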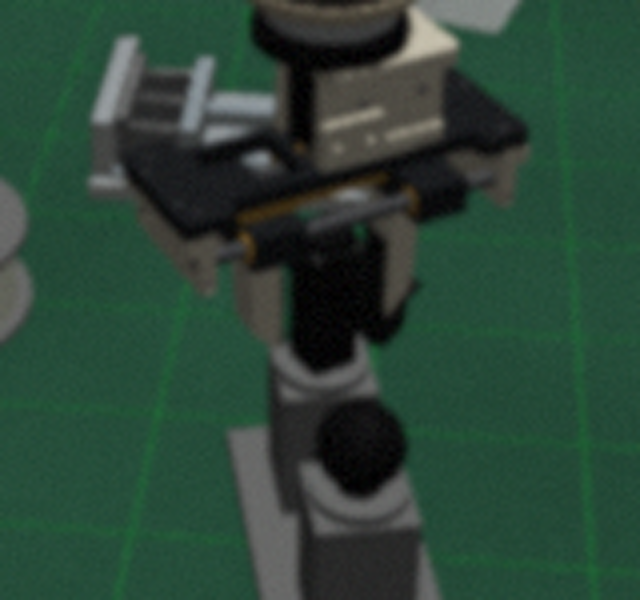

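The driver's flange sits on the rim (crop (322,370)) and the fingers are clear. I'll rise, move off sideways, and check from above.

```bash
python3 -m handwheel '[{"tx":0,"ty":0,"tz":-2,"wx":0,"wy":0,"wz":0,"claw":0.75},{"tx":0,"ty":0,"tz":-5,"wx":0,"wy":0,"wz":0,"claw":0.75},{"tx":0,"ty":0,"tz":-9,"wx":0,"wy":0,"wz":0,"claw":0.75},{"tx":0,"ty":0,"tz":-13,"wx":0,"wy":0,"wz":0,"claw":0.75},{"tx":0,"ty":4,"tz":-16,"wx":0,"wy":0,"wz":0,"claw":0.75},{"tx":-10,"ty":15,"tz":-18,"wx":0,"wy":0,"wz":0,"claw":0.75},{"tx":-10,"ty":15,"tz":-18,"wx":0,"wy":0,"wz":0,"claw":0.75},{"tx":-10,"ty":15,"tz":-18,"wx":0,"wy":0,"wz":0,"claw":0.75},{"tx":-10,"ty":15,"tz":-18,"wx":0,"wy":0,"wz":0,"claw":0.75},{"tx":-10,"ty":15,"tz":-18,"wx":0,"wy":0,"wz":0,"claw":0.75}]' 20; python3 go.py .178 .599 .30 73.4
```

```text
clock: 14.65
position: [0.6586, 0.1526, 0.3088]
ee_rot: [1.489, 2.762, -0.002]
force: [-2.4, 0.4, -0.2]
width: 0.747
t 14.65 pos [0.6586 0.1526 0.3088] yaw 33.35 toolz [ 0.0024 -0.003  -1.    ] F [-2.42  0.37 -0.22] T [-0.11   0.13  -0.023] w 0.747 j7 0.576
t cm [ 63.71 -15.6    0.63] w deg [ -0.06   0.22 -40.05]
```

```bash
python3 -m handwheel '[{"tx":40,"ty":-10,"tz":0,"wx":0,"wy":0,"wz":-40,"claw":0.75},{"tx":40,"ty":-10,"tz":0,"wx":0,"wy":0,"wz":-40,"claw":0.75},{"tx":40,"ty":-10,"tz":0,"wx":0,"wy":0,"wz":-40,"claw":0.75},{"tx":40,"ty":-10,"tz":0,"wx":0,"wy":0,"wz":-40,"claw":0.75},{"tx":40,"ty":-10,"tz":0,"wx":0,"wy":0,"wz":-40,"claw":0.75},{"tx":40,"ty":-10,"tz":0,"wx":0,"wy":0,"wz":-40,"claw":0.75},{"tx":40,"ty":-10,"tz":0,"wx":0,"wy":0,"wz":-40,"claw":0.75},{"tx":40,"ty":-10,"tz":0,"wx":0,"wy":0,"wz":-40,"claw":0.75},{"tx":40,"ty":-10,"tz":0,"wx":0,"wy":0,"wz":-40,"claw":0.75},{"tx":40,"ty":-10,"tz":0,"wx":0,"wy":0,"wz":-40,"claw":0.75},{"tx":40,"ty":-10,"tz":0,"wx":0,"wy":0,"wz":-40,"claw":0.75},{"tx":40,"ty":-10,"tz":0,"wx":0,"wy":0,"wz":-40,"claw":0.75}]' 20; python3 go.py .178 .599 .30 73.4
```

```text
clock: 15.65
position: [0.3474, 0.4348, 0.309]
ee_rot: [-0.442, -3.109, 0.001]
force: [0.6, -0.5, 0.6]
width: 0.754
t 15.65 pos [0.3474 0.4348 0.309 ] yaw 73.8 toolz [-0.0008 -0.0002 -1.    ] F [ 0.61 -0.53  0.63] T [-0.035 -0.068 -0.02 ] w 0.754 j7 0.443
t cm [20.85 11.04  0.91] w deg [-0.02 -0.04  0.4 ]
```

```bash
python3 -m handwheel '[{"tx":21,"ty":11,"tz":0,"wx":0,"wy":0,"wz":0,"claw":0.75},{"tx":21,"ty":11,"tz":0,"wx":0,"wy":0,"wz":0,"claw":0.75},{"tx":21,"ty":11,"tz":0,"wx":0,"wy":0,"wz":0,"claw":0.75},{"tx":21,"ty":11,"tz":0,"wx":0,"wy":0,"wz":0,"claw":0.75},{"tx":21,"ty":11,"tz":0,"wx":0,"wy":0,"wz":0,"claw":0.75},{"tx":21,"ty":11,"tz":0,"wx":0,"wy":0,"wz":0,"claw":0.75},{"tx":21,"ty":11,"tz":0,"wx":0,"wy":0,"wz":0,"claw":0.75},{"tx":21,"ty":11,"tz":0,"wx":0,"wy":0,"wz":0,"claw":0.75},{"tx":21,"ty":11,"tz":0,"wx":0,"wy":0,"wz":0,"claw":0.75}]' 20; python3 go.py
python3 - <<'E'
from meas import *
from slot import slot
for n in("top","side"):
    im,d=vision.get_image(n); cv2.imwrite(f"pics/f{n}.png",im); uv,P=cloud(n,d)
    m=sel(P,(.474,.154),.05,.163,.185); Q=P[m]; print(n,"drv top",m.sum(),"z",np.median(Q[:,2]),np.ptp(Q[:,2]),cv2.minAreaRect((Q[:,:2]*1000).astype(np.float32)))
    m=sel(P,(.451,.2515),.04,.10,.15); Q=P[m]; A=np.c_[2*Q,np.ones(len(Q))]; s=np.linalg.lstsq(A,(Q**2).sum(1),rcond=None)[0]; print("ball",s[:3])
    print("slot",slot(n,(.493,-.1855)))
E
```

```text
clock: 16.4
position: [0.1822, 0.5971, 0.3093]
ee_rot: [0.455, 3.107, -0.001]
force: [0.6, -0.7, -0.5]
width: 0.755
t 16.4 pos [0.1822 0.5971 0.3093] yaw 73.34 toolz [ 0.0014 -0.0009 -1.    ] F [ 0.57 -0.65 -0.52] T [ 0.005 -0.009  0.019] w 0.755 j7 0.069
top drv top 157 z 0.17283411803934867 0.013933520906421304 ((474.090087890625, 155.6513214111328), (27.85932159423828, 27.70668601989746), 35.25120544433594)
ball [0.4496 0.2519 0.1171]
slot (np.float64(0.4927660680603569), np.float64(-0.1867368394244211), np.float64(170.90433719551189))
side drv top 178 z 0.17321438342647671 0.01431314225401703 ((474.8365478515625, 157.3323516845703), (29.362442016601562, 29.639392852783203), 37.44450378417969)
ball [0.45   0.2515 0.1176][ WARN:0@1.027] global loadsave.cpp:1063 imwrite_ Unsupported depth image for selected encoder is fallbacked to CV_8U.
slot.py:12: RuntimeWarning: invalid value encountered in scalar divide
  mx=(X*wt).sum()/wt.sum(); my=(Y*wt).sum()/wt.sum()
Traceback (most recent call last):
  File "slot.py", line 13, in slot
    C=np.cov(np.c_[X[m],Y[m]].T,aweights=wt[m]); e,V=np.linalg.eigh(C)
ZeroDivisionError: Weights sum to zero, can't be normalized
```

View pics/ftop.png

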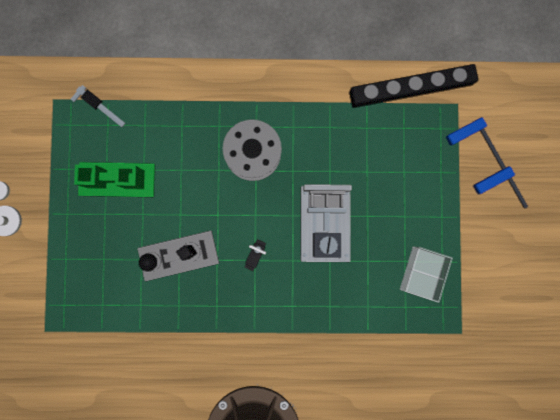

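View pics/fside.png

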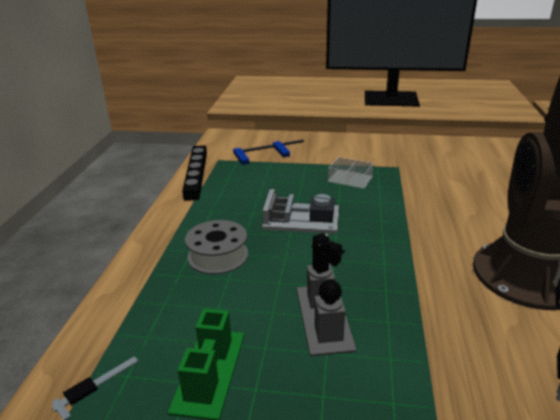

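Run:
```python
from meas import *
a=cv2.imread("pics/ftop.png"); b=cv2.imread("pics/fside.png")
A=cv2.resize(a[180:268,296:356],None,fx=6,fy=6,interpolation=cv2.INTER_CUBIC)
B=cv2.resize(b[184:236,258:345],None,fx=5,fy=5,interpolation=cv2.INTER_CUBIC)
o=np.zeros((530,800,3),np.uint8); o[:A.shape[0],:A.shape[1]]=A; o[:B.shape[0],362:362+B.shape[1]]=B
cv2.imwrite("pics/jaw.png",o)
from slot import slot
print([round(float(slot("top",(.493,-.1855),r)[2]),2) for r in(.012,.015,.018,.02)])
```

```text
[170.42, 170.91, 170.79, 170.79][ WARN:0@1.047] global loadsave.cpp:1063 imwrite_ Unsupported depth image for selected encoder is fallbacked to CV_8U.
```

View pics/jaw.png

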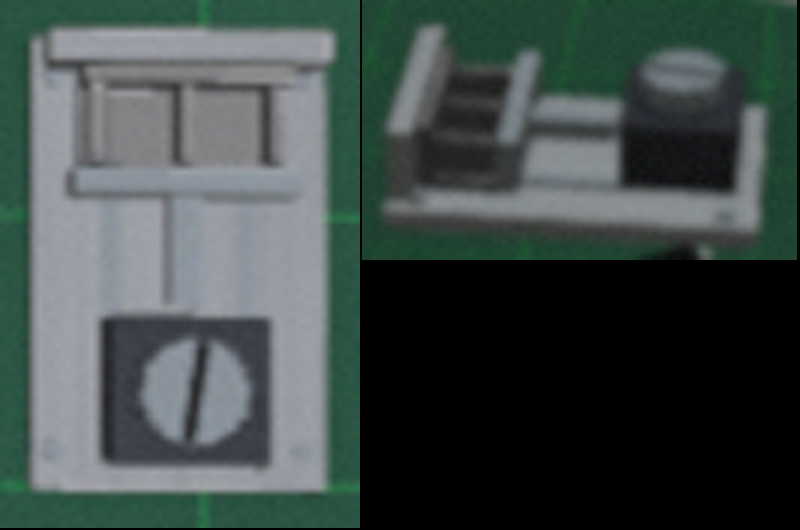

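The jaw sits on the bracket with no visible gap (crop (185,175)), and the slot now points along about 171°. The driver's top is at 0.173 m, as expected when fully down. Signing off.

```bash
python3 -c "
from cell import arm,sensors
print(sensors.observe()['clock']); print(arm.sign_off())"
```

```text
16.8
the job is handed in; nothing more can be done
None
```

The jaw is closed onto the bracket, and the flat driver is back in its well with the gripper clear. I handed the job in at 16.8 s of the 72 s allowed.

- **Turning:** I seated the blade in the slot and turned clockwise until the torque rose from about 0.13 N·m to 1.8 N·m. I took that as the stop, eased the twist off within the slot's play, and lifted the blade out.
- **Jaw:** the last pictures show it on the bracket with no visible gap, though pixels of about 2 mm would hide a very small one. The slot turned about 109°, about 1.9 rad, which is within the expected range. From tool yaw and slot play I expected about 2° more, which I put down to measurement error. The slot check in the side view failed, so this angle comes from the top view only.
- **Driver:** it is upright in its original well with its top at 0.173 m, the height it should have when fully down.
- **Other items:** the nut driver's ball measured within 1 mm of its starting place. The spool, servo, parts bin and green stand look unmoved in the pictures, but I did not measure them again.

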